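Seat the loose dust cover on the gas manifold

ROBOT

A 6-joint arm with a two-finger parallel gripper is mounted at the origin on the work surface. World frame = base frame: x ahead of the robot, y to its left, z up, the work surface at z = 0. Lengths are in m, angles in rad, forces in N, time in s.
With the tool pointing down it reaches from about 0.425 to 0.95 m from the base axis. Payload 3.5 kg.
Tool frame: the origin (TCP) lies at the very end of the fingers, on their centre line; the grasp point (between the pads) lies env.grip_point_offset behind it (env.grip_point_offset is the distance from the TCP to the grasp point, in m); x points along the fingers, y is the direction in which the jaws open and shut, and the axes are right-handed (so a half turn about x gives the same grasp; the last joint's range is limited). The gripper opens to 85 mm and grips with 20 to 120 N. Pads are 22 mm wide; open, the fingers measure 114 mm over their backs; the gripper's body (76 mm by 85 mm) begins 54 mm behind the grasp point. The pads swing forward as they close: fully open they stand 13 mm farther back than shut.
Start: joints at [-1.431, 0.286, 1.577, -0, 1.279, -0.15], TCP at [0.193, -0.647, 0.231] pointing down, gripper open.
Joint ranges: [-2.77, 2.77], [-0.9, 2.22], [0.21, 2.48], [-1.53, 4.67], [0.24, 2.81], [-2.84, 2.84]. Speed limits (rad/s): [2.79, 2.79, 3.14, 3.14, 3.14, 3.14].

INTERFACE

Orientations are given as [roll, pitch, yaw] about the fixed x, y, z axes, in that order (R = Rz(yaw) Ry(pitch) Rx(roll)).
In Python, from cell import env, optics, order gives the robot as it stands.
- The arm moves only by the tool jog_arm, never from a script. Its argument "deltas" is a list of rows, each an object of numbers: "dx", "dy", "dz": the shift along the world's x, y, z in mm; "yaw": the turn about the world's z in rad. A call has 1 to 12 rows; each row shifts and turns the commanded pose from where the row before left it; what a row does not reach is not made up. A row lasts 1/10 s, in which the tool goes at most 50 mm and 8.59 degrees, less where a joint would pass 70% of its speed; a pose out of reach is approached as far as the arm can. A call with a gripper value outside its range is refused whole. "jaw" is the finger opening in mm, from 0 to 85.4, set as the call begins (left out, the last holds). The fingers move at their own pace and stop on an object; "squeeze" is the grip in N (left out, the last holds). Time passes only in rows, so rows that do not move let the fingers close. It gives the time, the measured TCP pose, the force and the opening at its end, in the units of the state.
- env.get_state(): the state, without advancing time (a new reading comes with each control period).
- optics.read_camera(name): name is "scene" or "top"; returns the picture (480x640x3 uint8, blue, green, red); there is no depth.
- optics.camera_model(name): a dict with "fovy" (degrees; the focal length in pixels is half the picture's height over the tangent of half this angle, whatever the lens; pixels are square), "cx", "cy" (the principal point, pixels), "eye" and "rotation" of the camera in the world. Camera axes: x right, y down, z forward; pixel columns grow to the right and rows downward; lengths in m; the calibration is good to about 2 mm. A picture is of the moment at which its call begins. camera_model takes no time and is no camera call.
- order.hand_in(): hands the job in, once; it reports no verdict.
The state is a dict: "time_s": time; "qpos": joint angles; "qvel": joint speeds; "joint_torque": joint torques, N m; "tcp_pos": TCP position; "tool_rot": TCP orientation; "wrist_force": force on the tool from outside, world axes, zero at the start; "wrist_torque": the same for the moment, N m; "width": opening from 0.0 (shut) to 1.0 (fully open).
Only numpy, scipy, OpenCV 4.12 (cv2) and the standard library are available. Lean on these libraries where they do the work, as an engineer would, in place of code of your own. Each camera call takes 0.05 s, during which the arm holds its last target.

TASK

One of the four black dust covers on the gas manifold is not pushed home. Find it by pressing down lightly with a fingertip near the rims of the covers until one visibly rocks under the finger, then press that one straight down in the middle until it sits flush on the block like the others. Do not pinch or lift any cover, leave the things standing around the manifold where they are, and finish clear of everything.

Things in the scene. Friction and masses are not known exactly. Their poses are not given: they have to be found in the camera images.
- manifold: Fixed aluminium gas manifold block, 90 mm wide (its x), 380 mm long (its y), 60 mm high; brass valve with hand wheel (top 82 mm above the bench) at its +y end, face-up gauge in a ribbed guard (top 79 mm) at its -y end. Origin at the centre of its underside, on the bench; z up. Four 30 mm bores in its flat top, at y = 135, 45, -45, -135 mm, each closed by a dust cover.
- cover_1: Black push-in dust cover over the bore at y = 135 mm of the block: flat round flange 72 mm across, 6 mm thick, on a 24 mm stem 12 mm long, loose by 3 mm all round in the bore; about 35 g. Origin at the centre of the flange's underside, z up. Home: origin 60 mm above the bench, flange flat on the block and solid wherever it is pressed.
- cover_2: Black push-in dust cover like cover_1, over the bore at y = 45 mm of the block. Any one of the four may be the loose one: its stem stands on the tight seal in its bore, so it sits level, but 4.5 mm proud of the block.
- cover_3: Black push-in dust cover like cover_1, over the bore at y = -45 mm of the block. The loose one, pressed lightly (under 1 N) more than about 12 mm off its centre, tips by up to about 0.15 rad, the pressed side going down to the block and the far side rising; it falls back level when let go.
- cover_4: Black push-in dust cover like cover_1, over the bore at y = -135 mm of the block. The loose one, pressed straight down within about 7 mm of its centre with 10 to 15 N, slides down the 4.5 mm and stays home.
- port_1 (a point): Centre of the mouth of the bore under cover_1, in the plane of the block's top, 60 mm above the bench.
- port_2 (a point): Centre of the mouth of the bore under cover_2, in the plane of the block's top, 60 mm above the bench.
- port_3 (a point): Centre of the mouth of the bore under cover_3, in the plane of the block's top, 60 mm above the bench.
- port_4 (a point): Centre of the mouth of the bore under cover_4, in the plane of the block's top, 60 mm above the bench.
- spanner: A steel open-ended spanner lying flat, 190 mm long. Origin at its underside; a bystander to be left where it is.
- hose_tail: A brass barbed hose tail standing upright, 28 mm across, 48 mm tall. Origin at its underside; a bystander to be left where it is.
- nozzle: A tapered copper torch nozzle standing upright, 26 mm across, 62 mm tall. Origin at its underside; a bystander to be left where it is.
- tape_roll: A white roll of thread tape lying flat, 54 mm across, 19 mm tall. Origin at its underside; a bystander to be left where it is.
- solder_reel: A silvery solder reel standing on its flange, 60 mm across, 46 mm tall. Origin at its underside; a bystander to be left where it is.
- leak_spray: A clear leak-test bottle with a black cap, 52 mm across, 150 mm tall. Origin at its underside; a bystander to be left where it is.
- tip_cleaner: A flat aluminium tip-cleaner case, 75 x 20 x 10 mm. Origin at its underside; a bystander to be left where it is.
Things that resemble listed ones, but are neither listed nor needed, are in the scene too. What is shaped like the cover_1 but purple or yellow is not meant.

How it is judged:
By the outcome, as a careful person would: the job done as asked, in the order asked, and still so for the second after the job is handed in, with the robot touching nothing.
It also fails if it takes over 51 s, if anything falls off the work surface, if the arm or the gripper's body presses on something with over 40 N, if the wrist force passes 120 N, or if a joint passes its speed limit or range.

## Working session

There is one attempt and no reset: what is moved stays moved. The work goes in short steps, Python scripts to look and compute and a tool call to move; the robot and the scene stay as the last step left them, time stands still between calls to the robot, and variables do not carry over. Pictures are saved under pics/ and viewed, and the job is handed in when it is done.

Besides the shell and the picture viewer there is one more tool, called in YAML: its name, and indented under it one key for each argument. jog_arm: Moves the arm, as the interface text tells. Its arguments: {"type":"object","properties":{"deltas":{"type":"array"},"jaw":{"type":"number"},"squeeze":{"type":"number"}},"required":["deltas"]}

```bash
mkdir -p pics; ls; python3 - <<'E'
from cell import env, optics, order
import cv2
for n in ("scene","top"):
    cv2.imwrite(f"pics/{n}0.png",optics.read_camera(n)); print(optics.camera_model(n))
print(env.get_state(), env.grip_point_offset)
E
```

```text
pics
{'fovy': 46.70926792335651, 'cx': 310.75383833018475, 'cy': 247.43713896549914, 'eye': array([ 0.86184516, -0.49320358,  0.77195858]), 'rotation': array([-2.42415941,  0.01285844,  0.53725293])}
{'fovy': 52.49444009975335, 'cx': 316.18999378918244, 'cy': 238.83855079221598, 'eye': array([0.41723798, 0.0384943 , 0.9844344 ]), 'rotation': array([-2.98847604, -0.02657381, -1.58253079])}
{'time_s': 0.1, 'qpos': array([-1.43101839e+00,  2.87085423e-01,  1.57803467e+00,  1.41663612e-05,
        1.27859098e+00, -1.50000428e-01]), 'qvel': array([ 0.00232619, -0.00096904, -0.00332179,  0.00133135, -0.00061381,
        0.00034681]), 'joint_torque': array([ 1.16499854e-03, -4.07294834e+01, -2.93700296e+01, -1.62704391e-04,
        3.38876700e-03, -3.77606320e-07]), 'tcp_pos': array([ 0.19282231, -0.64625501,  0.23007773]), 'tool_rot': array([-1.72719634,  1.56867786,  1.70417058]), 'wrist_force': array([ 0.41726639, -0.31688627,  0.07205621]), 'wrist_torque': array([ 0.00173381, -0.02644316, -0.06502851]), 'width': 1.0018405004647357} 0.0187
```

View pics/scene0.png

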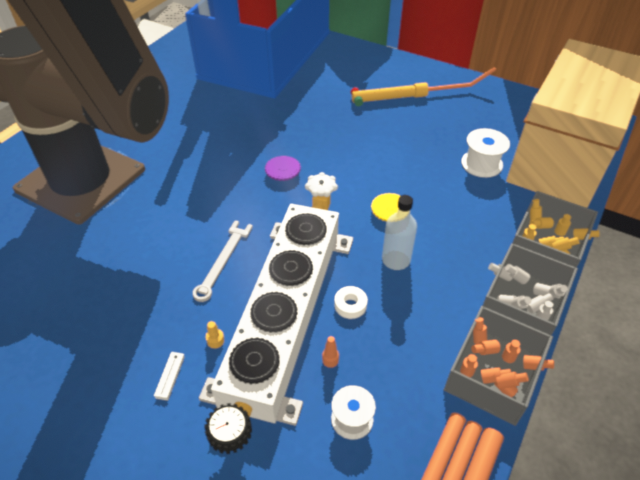

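View pics/top0.png

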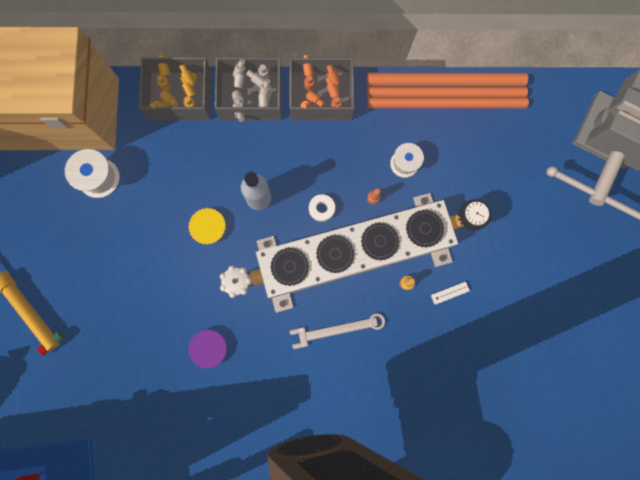

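The top view shows the manifold with the valve at the left (+y) end. The covers are at about (290,266), (335,253), (380,241) and (425,228), numbered cover_1 to cover_4 from left to right. I'll enlarge it.

```bash
cat > h.py <<'E'
import numpy as np, cv2
from scipy.spatial.transform import Rotation as Ro
from cell import env, optics, order
def cam(n):
    m=optics.camera_model(n); R=Ro.from_euler('xyz',m['rotation']).as_matrix()
    return m['eye'],R,240/np.tan(np.radians(m['fovy'])/2),m['cx'],m['cy']
def ray(n,u,v,z):
    e,R,f,cx,cy=cam(n); d=R@np.array([(u-cx)/f,(v-cy)/f,1]); return e+d*(z-e[2])/d[2]
def proj(n,p):
    e,R,f,cx,cy=cam(n); q=R.T@(np.asarray(p)-e); return q[:2]/q[2]*f+[cx,cy]
def crop(n,x0,y0,w,h,k,name,im=None):
    im=optics.read_camera(n) if im is None else im
    cv2.imwrite(name,cv2.resize(im[y0:y0+h,x0:x0+w],None,fx=k,fy=k,interpolation=cv2.INTER_CUBIC))
E
python3 - <<'E'
from h import *
t=cv2.imread('pics/top0.png');s=cv2.imread('pics/scene0.png')
crop('top',220,180,200,150,4,'pics/t1.png',t)
crop('top',320,160,200,150,4,'pics/t2.png',t)
crop('scene',190,200,180,135,4,'pics/s1.png',s)
crop('scene',190,270,180,135,4,'pics/s2.png',s)
P=[ray('top',u,v,.066) for u,v in((290,266),(335,253),(380,241),(425,228))]
for p in P: print(p.round(4),np.linalg.norm(p[:2]),proj('scene',p).round(1))
print(np.linalg.norm(P[0]-P[3]))
E
```

```text
[0.5071 0.0626 0.066 ] 0.5109873437631387 [304.3 228.8]
[ 0.5312 -0.0231  0.066 ] 0.5316843831206883 [289.7 267.4]
[ 0.5536 -0.1098  0.066 ] 0.5643888622502177 [272.  311.1]
[ 0.5783 -0.1977  0.066 ] 0.6111331404686899 [252.5 362.2]
0.269816663027517
```

View pics/t1.png

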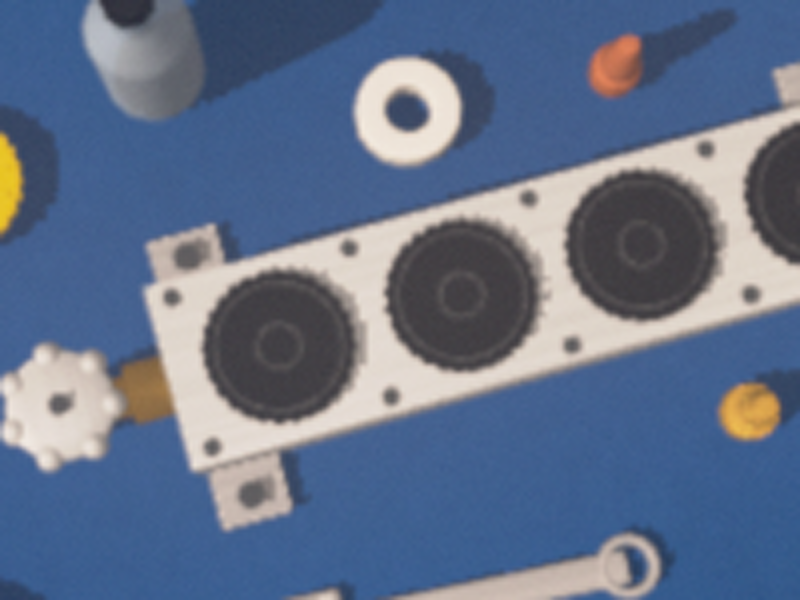

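View pics/t2.png

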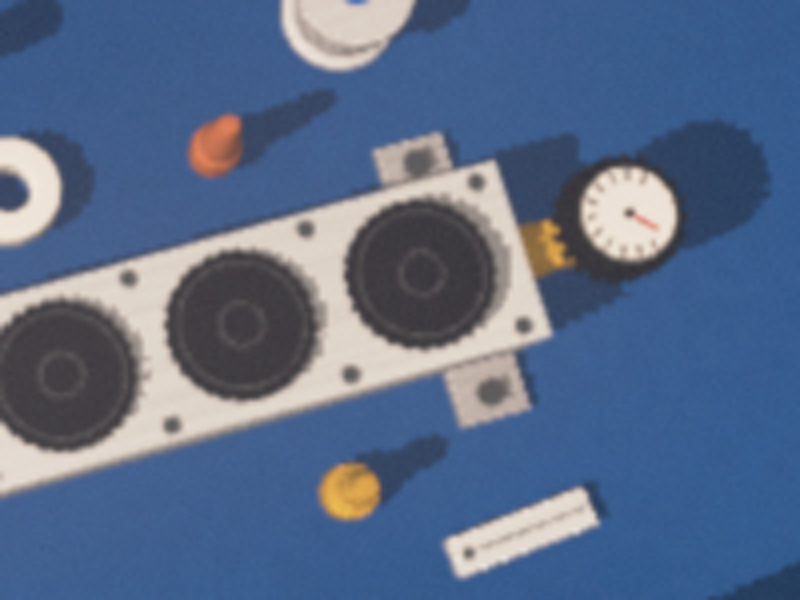

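View pics/s1.png

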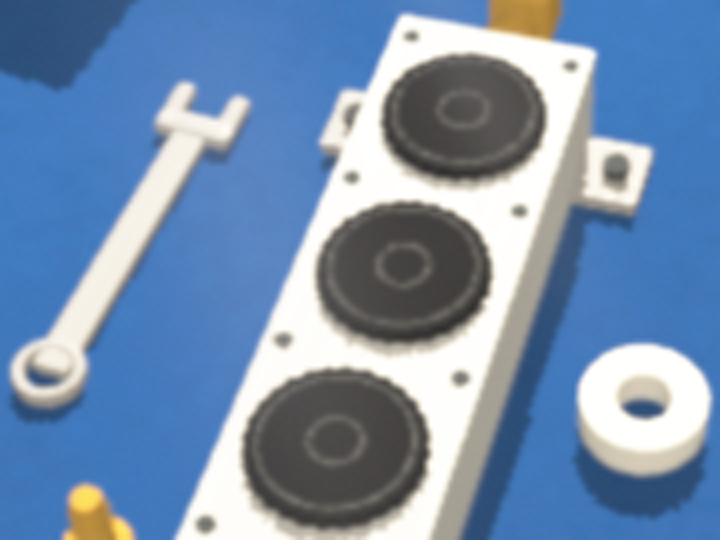

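View pics/s2.png

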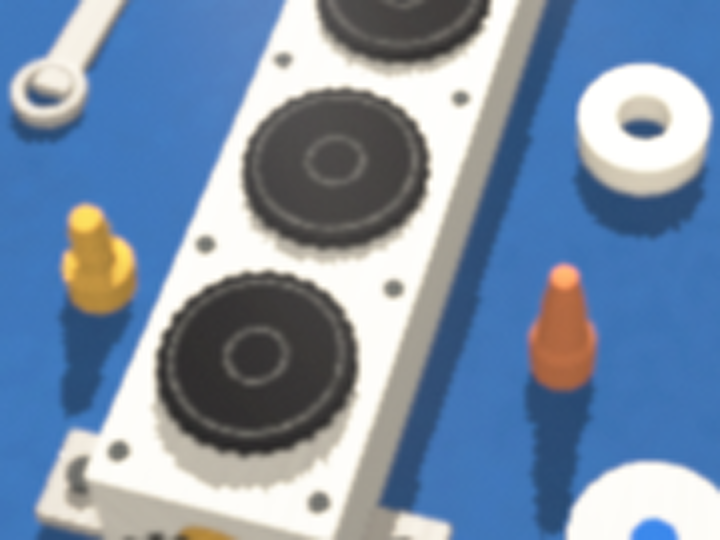

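Cover_4 (lower right) shows a wider shadow and sits a few pixels higher in the scene view than its neighbours, so I'll probe it first. Before that I'll triangulate.

```bash
python3 - <<'E'
from h import *
top=[(289.75,266.5),(335.5,253.5),(380.5,241),(425.5,228)]
sc=[(190+463/4,200+109/4),(190+404/4,200+265/4),(190+335/4,200+440/4),(190+256/4,270+355/4)]
from scipy.optimize import least_squares
for a,b in zip(top,sc):
    r=least_squares(lambda p:np.r_[proj('top',p)-a,proj('scene',p)-b],[.55,-.1,.066])
    print(r.x.round(4),r.fun.round(2), ray('top',*a,.066)[:2].round(4),ray('top',*a,.0705)[:2].round(4))
c=[ray('top',*a,.066)[:2] for a in top]
d=c[0]-c[2];print('yaw of block y',np.degrees(np.arctan2(d[1],d[0])), c[2]-d/2)
s=env.get_state(); print(Ro.from_euler('xyz',s['tool_rot']).as_matrix().round(3))
print('gauge',ray('top',320+625/4,160+213/4,.079),'nozzle',ray('top',320+232/4,160+132/4,.06),'hose',ray('top',320+350/4,160+490/4,.04))
E
```

```text
[0.5074 0.0641 0.0684] [-0.61 -0.76 -0.88  0.15] [0.5062 0.063 ] [0.5058 0.0629]
[ 0.5316 -0.0225  0.0682] [-0.71 -0.86 -0.95  0.14] [ 0.5302 -0.024 ] [ 0.5297 -0.0237]
[ 0.5549 -0.109   0.0685] [-0.73 -0.86 -0.9   0.12] [ 0.5536 -0.1108] [ 0.5529 -0.11  ]
[ 0.5787 -0.1956  0.0728] [-0.74 -0.83 -0.82  0.09] [ 0.5783 -0.1987] [ 0.5775 -0.1975]
yaw of block y 105.2555147149521 [ 0.57729981 -0.19765395]
[[-0.     0.286 -0.958]
 [ 0.002 -0.958 -0.286]
 [-1.    -0.002 -0.   ]]
gauge [ 0.60397393 -0.29447365  0.079     ] nozzle [ 0.64951723 -0.10985313  0.06      ] hose [ 0.47537206 -0.16513879  0.04      ]
```

Triangulation puts cover_4 about 4.4 mm higher than the others, at c4 ≈ (0.578, -0.197), and the spacing comes out right at 90 mm. I'll approach its robot-side rim with the jaws shut.

jog_arm:
  deltas:
    - {"dx": 30, "dy": 37}
    - {"dx": 30, "dy": 37}
    - {"dx": 30, "dy": 37}
    - {"dx": 30, "dy": 37}
    - {"dx": 30, "dy": 37}
    - {"dx": 30, "dy": 37}
    - {"dx": 30, "dy": 37}
    - {"dx": 30, "dy": 37}
    - {"dx": 30, "dy": 37}
    - {"dx": 30, "dy": 37}
    - {"dx": 30, "dy": 37}
    - {"dx": 30, "dy": 36}
  jaw: 0

```text
invalid input
```

jog_arm:
  deltas:
    - {"dz": -40}
    - {"dz": -40}
    - {"dz": -40}
    - {"dz": -15}
    - {"dz": 0}
    - {"dz": 0}

```text
invalid input
```

```bash
python3 - <<'E'
from h import *
s=env.get_state(); print(s['time_s'],s['tcp_pos'],s['wrist_force'],s['width'],s['wrist_torque'])
im=optics.read_camera('scene'); cv2.imwrite('pics/a_full.png',im)
crop('scene',190,270,180,135,4,'pics/a.png',im)
E
```

```text
0.1 [ 0.19282231 -0.64625501  0.23007773] [ 0.41726639 -0.31688627  0.07205621] 1.0018405004647357 [ 0.00173381 -0.02644316 -0.06502851]
```

View pics/a.png

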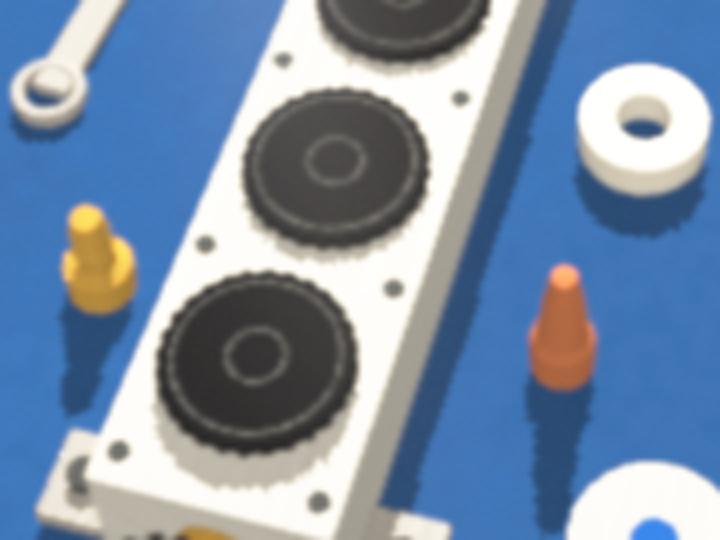

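Both moves were refused, so the arm hasn't moved. I'll try again with every key filled in.

jog_arm:
  deltas:
    - {"dx": 30, "dy": 37, "dz": 0, "yaw": 0}
  jaw: 0

```text
time_s: 0.25
tcp_pos: [0.2201, -0.6122, 0.2303]
tool_rot: [0.269, 1.569, -2.589]
wrist_force: [1.3, 0.8, 0.4]
width: 0.855
```

jog_arm:
  deltas:
    - {"dx": 30, "dy": 37, "dz": 0, "yaw": 0}
    - {"dx": 30, "dy": 37, "dz": 0, "yaw": 0}
    - {"dx": 30, "dy": 37, "dz": 0, "yaw": 0}
    - {"dx": 30, "dy": 37, "dz": 0, "yaw": 0}
    - {"dx": 30, "dy": 37, "dz": 0, "yaw": 0}
    - {"dx": 30, "dy": 37, "dz": 0, "yaw": 0}
    - {"dx": 30, "dy": 37, "dz": 0, "yaw": 0}
    - {"dx": 30, "dy": 37, "dz": 0, "yaw": 0}
    - {"dx": 30, "dy": 37, "dz": 0, "yaw": 0}
    - {"dx": 30, "dy": 37, "dz": 0, "yaw": 0}
    - {"dx": 30, "dy": 36, "dz": 0, "yaw": 0}
    - {"dx": 0, "dy": 0, "dz": 0, "yaw": 0}
  jaw: 0

```text
time_s: 1.45
tcp_pos: [0.5553, -0.1993, 0.231]
tool_rot: [-2.216, 1.569, 1.221]
wrist_force: [0.7, -0.1, -0.5]
width: 0.006
```

jog_arm:
  deltas:
    - {"dx": 0, "dy": 0, "dz": -40, "yaw": 0}
    - {"dx": 0, "dy": 0, "dz": -40, "yaw": 0}
    - {"dx": 0, "dy": 0, "dz": -40, "yaw": 0}
    - {"dx": 0, "dy": 0, "dz": -15, "yaw": 0}
    - {"dx": 0, "dy": 0, "dz": 0, "yaw": 0}
    - {"dx": 0, "dy": 0, "dz": 0, "yaw": 0}
    - {"dx": 0, "dy": 0, "dz": 0, "yaw": 0}

```text
time_s: 2.15
tcp_pos: [0.5546, -0.205, 0.0992]
tool_rot: [2.325, 1.566, -0.527]
wrist_force: [0.4, -0.0, 0.7]
width: 0.004
```

```bash
python3 - <<'E'
from h import *
s=env.get_state(); print(s['time_s'],s['tcp_pos'],s['wrist_force'],s['width'],s['wrist_torque'])
im=optics.read_camera('scene'); cv2.imwrite('pics/b_full.png',im)
crop('scene',190,270,180,135,4,'pics/b.png',im)
print(proj('scene',s['tcp_pos']))
E
```

```text
2.15 [ 0.55459088 -0.2049963   0.09919633] [ 0.44047182 -0.02526832  0.6619351 ] 0.0035119076524613552 [-0.0421128  -0.00501118  0.01804538]
[233.35316539 346.65978808]
```

View pics/b.png

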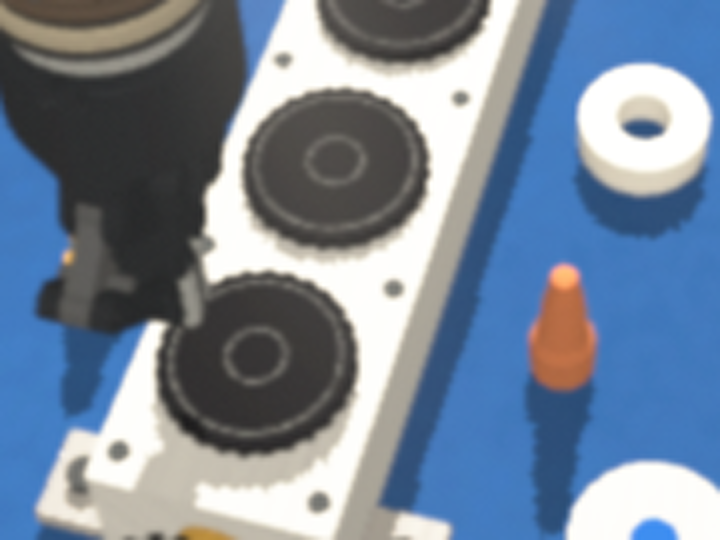

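I can't tell which dark part is the fingertip, so I'll check the full scene and the top view.

```bash
python3 - <<'E'
from h import *
s=env.get_state()
im=cv2.imread('pics/b_full.png'); 
g=np.clip(im.astype(float)*2.2,0,255).astype(np.uint8)
crop('scene',170,230,120,90,6.5,'pics/b2.png',g[:, :])
crop('scene',170,260,110,100,6,'pics/b2.png',g)
t=optics.read_camera('top'); crop('top',340,180,160,120,5,'pics/bt.png',np.clip(t.astype(float)*1.6,0,255).astype(np.uint8))
print(proj('top',s['tcp_pos']))
E
```

```text
[433.87177721 237.47358717]
```

View pics/b2.png

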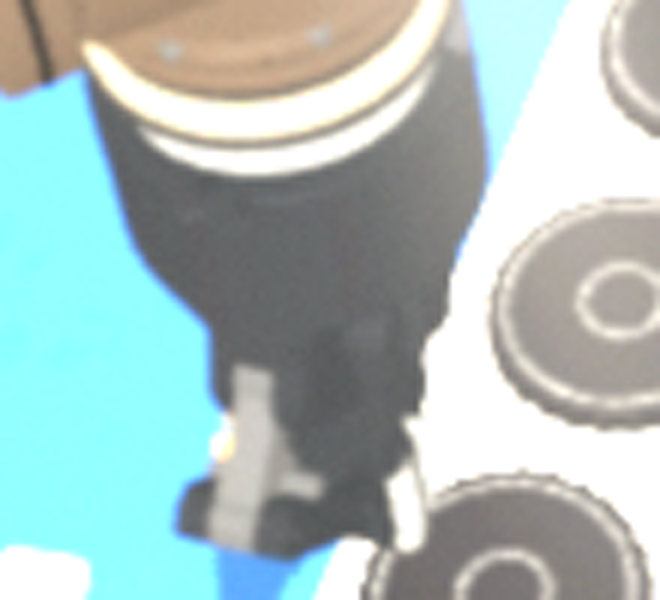

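View pics/bt.png

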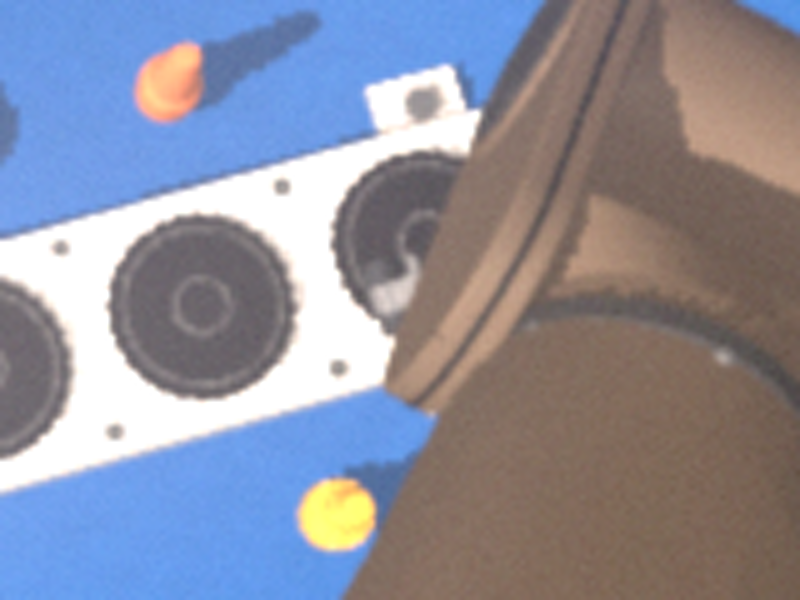

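```bash
python3 - <<'E'
from h import *
from scipy.optimize import least_squares
s=env.get_state(); print(s['tcp_pos'],Ro.from_euler('xyz',s['tool_rot']).as_matrix().round(3))
for a,b in [((418,238),(237.5,343.3)),((418,238),(237,336))]:
    r=least_squares(lambda p:np.r_[proj('top',p)-a,proj('scene',p)-b],[.55,-.1,.066]); print(r.x,r.fun)
R=Ro.from_euler('xyz',s['tool_rot']).as_matrix(); p=s['tcp_pos']
im=cv2.imread('pics/b_full.png'); im=np.clip(im.astype(float)*2.2,0,255).astype(np.uint8)
big=cv2.resize(im[230:380,150:300],None,fx=4,fy=4,interpolation=cv2.INTER_CUBIC)
for b in (0,-.0187,-.0727):
  for y in(-.0145,.0145):
    for z in(-.011,.011):
      q=(proj('scene',p+R@[b,y,z])-[150,230])*4
      cv2.circle(big,tuple(q.astype(int)),3,(0,0,255) if b==0 else (0,200,0) if b>-.05 else (255,0,255),-1)
cv2.imwrite('pics/b3.png',big)
E
```

```text
[ 0.55429848 -0.20472884  0.09887573] [[ 0.004  0.286 -0.958]
 [-0.002 -0.958 -0.286]
 [-1.     0.003 -0.003]]
[ 0.55071373 -0.18559268  0.0783012 ] [ 2.92160249  3.24189934  3.30827332 -0.35683261]
[ 0.54895275 -0.18211404  0.09165583] [ 2.822956    3.1333395   3.21438618 -0.34716798]
```

View pics/b3.png

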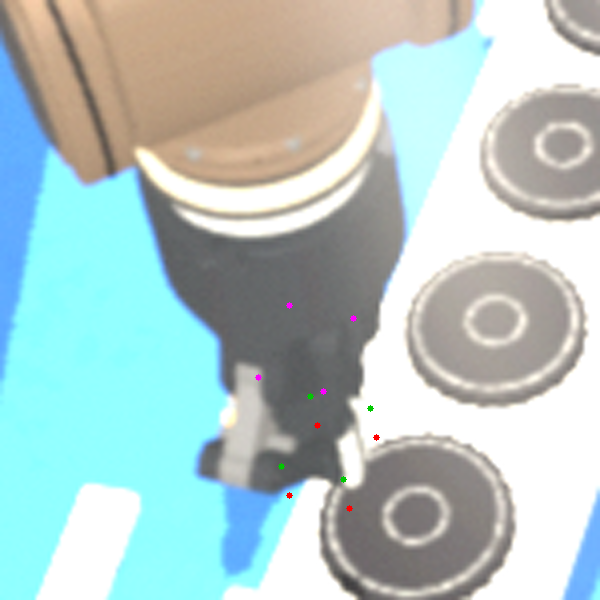

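```bash
python3 - <<'E'
from h import *
s=env.get_state()
R=Ro.from_euler('xyz',s['tool_rot']).as_matrix(); p=s['tcp_pos']
for b in (0,-.02,-.04,-.06):
  for y in(-.03,0,.03):
    print(b,y,((proj('scene',p+R@[b,y,0])-[150,230])*4).round(),((proj('top',p+R@[b,y,0])-[340,180])*5).round())
im=optics.read_camera('scene'); cv2.imwrite('pics/b4.png',np.clip(cv2.resize(im[290:370,180:280],None,fx=8,fy=7.5,interpolation=cv2.INTER_CUBIC).astype(float)*1.5,0,255).astype(np.uint8))
E
```

```text
0 -0.03 [361. 395.] [393. 312.]
0 0 [333. 466.] [469. 288.]
0 0.03 [304. 541.] [544. 265.]
-0.02 -0.03 [355. 364.] [405. 304.]
-0.02 0 [326. 435.] [483. 280.]
-0.02 0.03 [296. 511.] [561. 256.]
-0.04 -0.03 [349. 331.] [419. 296.]
-0.04 0 [319. 403.] [498. 271.]
-0.04 0.03 [288. 479.] [578. 247.]
-0.06 -0.03 [342. 297.] [433. 287.]
-0.06 0 [311. 370.] [514. 262.]
-0.06 0.03 [279. 447.] [595. 237.]
```

View pics/b4.png

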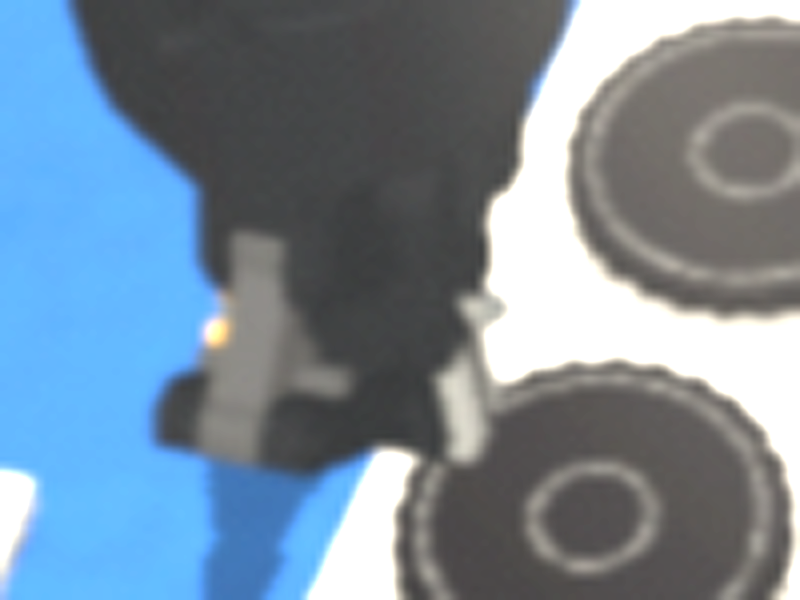

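The pose agrees with the pictures. The silver strip is the fingertip just above cover_4's robot-side rim, and the black lump is the near knuckle, which sits higher up. Now I'll lower slowly.

jog_arm:
  deltas:
    - {"dx": 0, "dy": 0, "dz": -12, "yaw": 0}
    - {"dx": 0, "dy": 0, "dz": -8, "yaw": 0}
    - {"dx": 0, "dy": 0, "dz": -3, "yaw": 0}
    - {"dx": 0, "dy": 0, "dz": 0, "yaw": 0}
    - {"dx": 0, "dy": 0, "dz": 0, "yaw": 0}
    - {"dx": 0, "dy": 0, "dz": 0, "yaw": 0}

```text
time_s: 2.9
tcp_pos: [0.5531, -0.204, 0.0736]
tool_rot: [2.32, 1.57, -0.532]
wrist_force: [0.9, -0.4, 0.1]
width: -0.001
```

jog_arm:
  deltas:
    - {"dx": 0, "dy": 0, "dz": -1, "yaw": 0}
    - {"dx": 0, "dy": 0, "dz": -1, "yaw": 0}
    - {"dx": 0, "dy": 0, "dz": -1, "yaw": 0}
    - {"dx": 0, "dy": 0, "dz": 0, "yaw": 0}
    - {"dx": 0, "dy": 0, "dz": 0, "yaw": 0}

```text
time_s: 3.4
tcp_pos: [0.5529, -0.2039, 0.0704]
tool_rot: [2.071, 1.571, -0.781]
wrist_force: [0.3, -1.6, 0.5]
width: -0.004
```

```bash
cat > see.py <<'E'
import sys
from h import *
n=sys.argv[1]; s=env.get_state(); print(s['time_s'],s['tcp_pos'].round(4),s['wrist_force'].round(2),s['wrist_torque'].round(3))
im=optics.read_camera('scene'); cv2.imwrite(f'pics/{n}_full.png',im)
a=cv2.imread('pics/scene0.png')
k=lambda i:cv2.resize(i[310:410,205:305],None,fx=4,fy=4,interpolation=cv2.INTER_CUBIC)
cv2.imwrite(f'pics/{n}.png',np.clip(np.hstack([k(a),k(im)])*1.5,0,255).astype(np.uint8))
E
python3 see.py p1
```

```text
3.4 [ 0.5529 -0.2039  0.0704] [ 0.33 -1.56  0.5 ] [ 0.012 -0.012 -0.041]
```

View pics/p1.png

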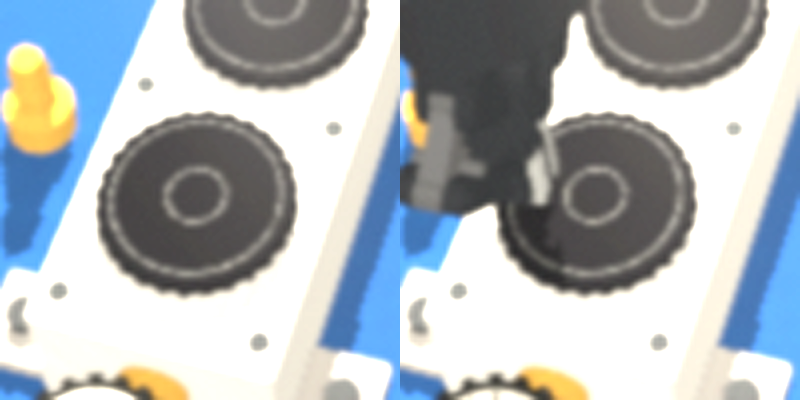

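The left half is before and the right half is now. The finger is just at the rim and the cover hasn't moved, so I'll go 2 mm lower.

jog_arm:
  deltas:
    - {"dx": 0, "dy": 0, "dz": -1, "yaw": 0}
    - {"dx": 0, "dy": 0, "dz": -1, "yaw": 0}
    - {"dx": 0, "dy": 0, "dz": 0, "yaw": 0}
    - {"dx": 0, "dy": 0, "dz": 0, "yaw": 0}

```text
time_s: 3.85
tcp_pos: [0.5524, -0.2044, 0.0689]
tool_rot: [0.116, 1.569, -2.736]
wrist_force: [-4.1, -0.4, 4.9]
width: 0.003
```

```bash
python3 see.py p2
```

```text
3.85 [ 0.5524 -0.2044  0.0689] [-4.14 -0.41  4.87] [-0.181  0.64  -0.008]
```

View pics/p2.png

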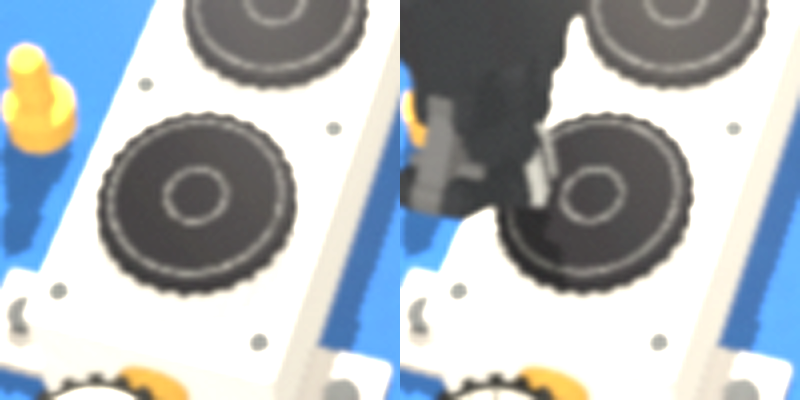

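The cover shifted (right rim at x≈692, was 695) and the force is 4.9 N, which is more than light. I'll back off 1 mm and measure the motion.

jog_arm:
  deltas:
    - {"dx": 0, "dy": 0, "dz": 1, "yaw": 0}
    - {"dx": 0, "dy": 0, "dz": 0, "yaw": 0}

```text
time_s: 4.1
tcp_pos: [0.553, -0.204, 0.0696]
tool_rot: [2.041, 1.57, -0.811]
wrist_force: [-2.8, -1.2, 3.1]
width: -0.001
```

```bash
python3 see.py p3; python3 - <<'E'
from h import *
a=cv2.imread('pics/p1_full.png')
L=[]
for n in('p1','p2','p3'):
    b=cv2.imread(f'pics/{n}_full.png')
    # flow of right part of cover
    for nm,(x0,y0,x1,y1) in dict(far=(258,335,282,375),block=(283,330,300,400),c3=(255,285,300,330)).items():
        A=a[y0:y1,x0:x1].mean(2).astype(np.float32);B=b[y0:y1,x0:x1].mean(2).astype(np.float32)
        M=np.eye(2,3,dtype=np.float32); 
        cc,M=cv2.findTransformECC(A,B,M,cv2.MOTION_TRANSLATION,(3,100,1e-5)); print(n,nm,M[:,2].round(2),round(cc,4))
    L.append(cv2.resize(b[325:385,245:295],None,fx=5.2,fy=5.2,interpolation=cv2.INTER_CUBIC))
cv2.imwrite('pics/cmp.png',np.clip(np.hstack(L)*1.5,0,255))
E
```

```text
4.1 [ 0.553  -0.204   0.0696] [-2.78 -1.17  3.14] [-0.196  0.428  0.058]
p1 far [-0.  0.] 1.0
p1 block [-0. -0.] 1.0
p1 c3 [-0.  0.] 1.0
p2 far [-0.74 -0.68] 0.9973
p2 block [ 0. -0.] 1.0
p2 c3 [0. 0.] 1.0
p3 far [-0.18 -0.21] 0.9925
p3 block [ 0. -0.] 1.0
p3 c3 [ 0. -0.] 1.0[ WARN:0@0.431] global loadsave.cpp:1063 imwrite_ Unsupported depth image for selected encoder is fallbacked to CV_8U.
```

View pics/cmp.png

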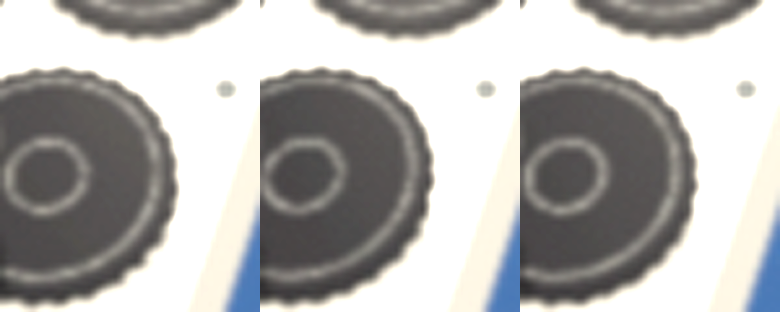

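Cover_4 rocks: its far rim moved about 1 px up and left while the block and cover_3 stayed at 0.00. The sideways force suggests the tipping flange drags the finger toward the base. I'll lift off, check that it falls back, then repeat the press more gently, following that motion so the rock is lighter and clearer.

jog_arm:
  deltas:
    - {"dx": 0, "dy": 0, "dz": 2, "yaw": 0}
    - {"dx": 1, "dy": 0, "dz": 2, "yaw": 0}
    - {"dx": 0, "dy": 0, "dz": 0, "yaw": 0}
    - {"dx": 0, "dy": 0, "dz": 0, "yaw": 0}

```text
time_s: 4.55
tcp_pos: [0.554, -0.2036, 0.0731]
tool_rot: [-2.591, 1.57, 0.84]
wrist_force: [0.1, -1.0, -0.5]
width: -0.003
```

```bash
cat > fl.py <<'E'
import sys
from h import *
a=cv2.imread('pics/p1_full.png')
for n in sys.argv[1:]:
    b=cv2.imread(f'pics/{n}_full.png')
    for nm,(x0,y0,x1,y1) in dict(far=(258,335,282,375),block=(283,330,300,400),c3=(255,285,300,330)).items():
        A=a[y0:y1,x0:x1].mean(2).astype(np.float32);B=b[y0:y1,x0:x1].mean(2).astype(np.float32)
        cc,M=cv2.findTransformECC(A,B,np.eye(2,3,dtype=np.float32),cv2.MOTION_TRANSLATION,(3,100,1e-5)); print(n,nm,M[:,2].round(2),round(cc,4))
E
python3 see.py p4; python3 fl.py p4 scene0 2>&1|tail -3; cp pics/scene0.png pics/s0_full.png; python3 fl.py p4 s0
```

```text
4.55 [ 0.554  -0.2036  0.0731] [ 0.06 -1.05 -0.54] [0.008 0.043 0.019]
    A=a[y0:y1,x0:x1].mean(2).astype(np.float32);B=b[y0:y1,x0:x1].mean(2).astype(np.float32)
                                                  ~^^^^^^^^^^^^^
TypeError: 'NoneType' object is not subscriptable
p4 far [0.56 0.29] 0.9954
p4 block [ 0. -0.] 1.0
p4 c3 [-0.   -0.01] 1.0
s0 far [0.15 0.18] 0.9954
s0 block [-0.03 -0.03] 0.9993
s0 c3 [0.05 0.02] 0.9997
```

It's free again and back level to within half a pixel (it shifted slightly within its bore play). Now the gentler press.

jog_arm:
  deltas:
    - {"dx": 0, "dy": 0, "dz": -2, "yaw": 0}
    - {"dx": 0, "dy": 0, "dz": -0.5, "yaw": 0}
    - {"dx": -0.3, "dy": -0.1, "dz": -0.5, "yaw": 0}
    - {"dx": -0.3, "dy": -0.1, "dz": -0.5, "yaw": 0}
    - {"dx": -0.3, "dy": -0.1, "dz": -0.5, "yaw": 0}
    - {"dx": -0.3, "dy": -0.1, "dz": -0.5, "yaw": 0}
    - {"dx": 0, "dy": 0, "dz": 0, "yaw": 0}
    - {"dx": 0, "dy": 0, "dz": 0, "yaw": 0}

```text
time_s: 5.4
tcp_pos: [0.5526, -0.2044, 0.0691]
tool_rot: [0.306, 1.57, -2.546]
wrist_force: [-3.7, -0.4, 4.3]
width: 0.002
```

```bash
python3 see.py p5; python3 fl.py p5
```

```text
5.4 [ 0.5526 -0.2044  0.0691] [-3.69 -0.36  4.25] [-0.112  0.47   0.028]
p5 far [-0.73 -0.46] 0.9756
p5 block [ 0. -0.] 1.0
p5 c3 [ 0. -0.] 1.0
```

View pics/p5.png

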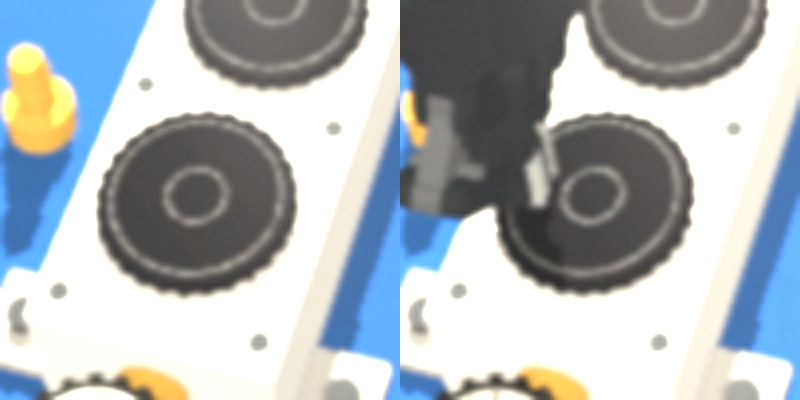

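It tips again: the far rim moves while cover_3 and the block stay put. The finger is about 2 mm below first contact and now carries 4 N, so the rim has bottomed. Cover_4 is the loose one. I'll lift, move over its centre and check where it lies.

jog_arm:
  deltas:
    - {"dx": 0, "dy": 0, "dz": 4, "yaw": 0}
    - {"dx": 0, "dy": 0, "dz": 8, "yaw": 0}
    - {"dx": 0, "dy": 0, "dz": 8, "yaw": 0}
    - {"dx": 0, "dy": 0, "dz": 0, "yaw": 0}
    - {"dx": 0, "dy": 0, "dz": 0, "yaw": 0}

```text
time_s: 5.95
tcp_pos: [0.5531, -0.2043, 0.0894]
tool_rot: [2.459, 1.569, -0.392]
wrist_force: [-0.0, -0.2, -0.4]
width: -0.001
```

```bash
python3 see.py p6; python3 fl.py p6 s0;python3 -c "
from h import *
print(ray('scene',254,358.75,.0705),proj('scene',[.578,-.1965,.0725]),proj('scene',[.578,-.1965,.0705]))"
```

```text
5.95 [ 0.5531 -0.2043  0.0894] [-0.04 -0.23 -0.41] [ 0.032 -0.014 -0.027]
p6 far [0.58 0.32] 0.9945
p6 block [-0.01 -0.01] 1.0
p6 c3 [0.02 0.  ] 1.0
s0 far [0.15 0.18] 0.9954
s0 block [-0.03 -0.03] 0.9993
s0 c3 [0.05 0.02] 0.9997
[ 0.57870207 -0.19389067  0.0705    ] [252.42426498 359.21789338] [252.55321151 359.92748845]
```

View pics/p6.png

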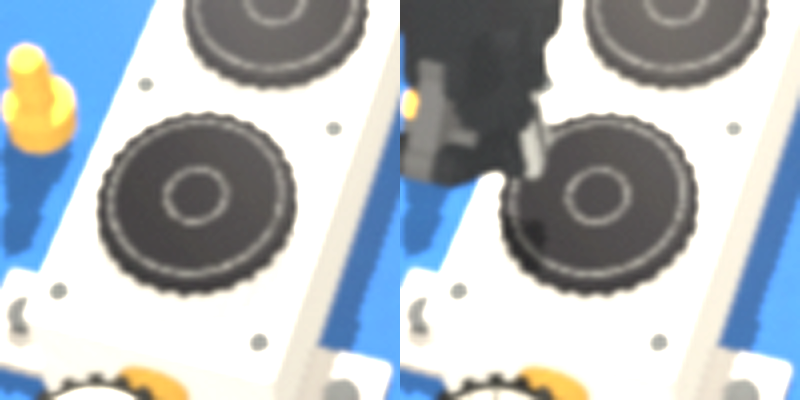

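It's back level, about 0.7 mm toward +x. I'll go over the centre at (0.579, -0.196).

jog_arm:
  deltas:
    - {"dx": 13, "dy": 4, "dz": 0, "yaw": 0}
    - {"dx": 13, "dy": 4, "dz": 0, "yaw": 0}
    - {"dx": 0, "dy": 0, "dz": -8, "yaw": 0}
    - {"dx": 0, "dy": 0, "dz": -5, "yaw": 0}
    - {"dx": 0, "dy": 0, "dz": -2, "yaw": 0}
    - {"dx": 0, "dy": 0, "dz": 0, "yaw": 0}
    - {"dx": 0, "dy": 0, "dz": 0, "yaw": 0}

```text
time_s: 6.7
tcp_pos: [0.5784, -0.1963, 0.0736]
tool_rot: [-0.713, 1.57, 2.718]
wrist_force: [0.3, -0.6, -0.1]
width: 0.001
```

```bash
python3 see.py p7
```

```text
6.7 [ 0.5784 -0.1963  0.0736] [ 0.3  -0.6  -0.09] [ 0.026 -0.016  0.033]
```

View pics/p7.png

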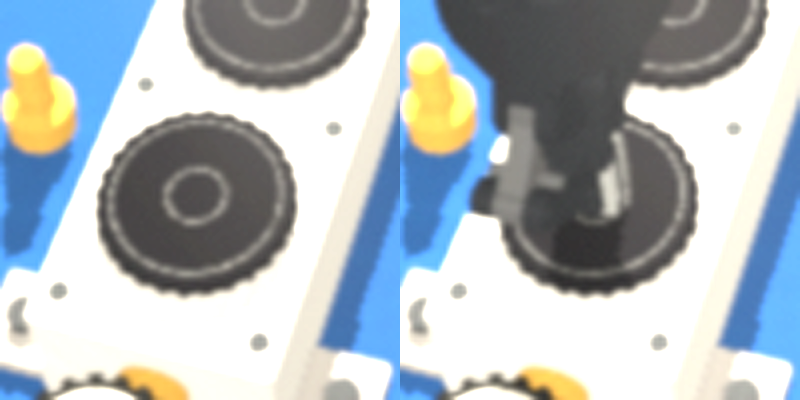

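The tip stands over the centre ring. Pressing straight down in stages.

jog_arm:
  deltas:
    - {"dx": 0, "dy": 0, "dz": -1, "yaw": 0}
    - {"dx": 0, "dy": 0, "dz": -1, "yaw": 0}
    - {"dx": 0, "dy": 0, "dz": -1, "yaw": 0}
    - {"dx": 0, "dy": 0, "dz": -1, "yaw": 0}
    - {"dx": 0, "dy": 0, "dz": -1, "yaw": 0}
    - {"dx": 0, "dy": 0, "dz": 0, "yaw": 0}
    - {"dx": 0, "dy": 0, "dz": 0, "yaw": 0}

```text
time_s: 7.45
tcp_pos: [0.579, -0.1965, 0.0704]
tool_rot: [1.383, 1.57, -1.469]
wrist_force: [-2.6, 0.3, 6.1]
width: -0.003
```

jog_arm:
  deltas:
    - {"dx": 0, "dy": 0, "dz": -1, "yaw": 0}
    - {"dx": 0, "dy": 0, "dz": -1, "yaw": 0}
    - {"dx": 0, "dy": 0, "dz": 0, "yaw": 0}
    - {"dx": 0, "dy": 0, "dz": 0, "yaw": 0}

```text
time_s: 7.85
tcp_pos: [0.5791, -0.1965, 0.0688]
tool_rot: [1.409, 1.57, -1.442]
wrist_force: [-3.1, 0.7, 7.5]
width: -0.001
```

It's sliding down. Continuing.

jog_arm:
  deltas:
    - {"dx": 0, "dy": 0, "dz": -1, "yaw": 0}
    - {"dx": 0, "dy": 0, "dz": -1, "yaw": 0}
    - {"dx": 0, "dy": 0, "dz": 0, "yaw": 0}
    - {"dx": 0, "dy": 0, "dz": 0, "yaw": 0}

```text
time_s: 8.25
tcp_pos: [0.5791, -0.1965, 0.0668]
tool_rot: [1.312, 1.57, -1.539]
wrist_force: [-2.9, 1.3, 7.2]
width: 0.001
```

jog_arm:
  deltas:
    - {"dx": 0, "dy": 0, "dz": -1, "yaw": 0}
    - {"dx": 0, "dy": 0, "dz": 0, "yaw": 0}
    - {"dx": 0, "dy": 0, "dz": 0, "yaw": 0}

```text
time_s: 8.55
tcp_pos: [0.579, -0.1964, 0.0661]
tool_rot: [0.045, 1.57, -2.806]
wrist_force: [-4.3, 2.1, 10.0]
width: 0.003
```

jog_arm:
  deltas:
    - {"dx": 0, "dy": 0, "dz": -1, "yaw": 0}
    - {"dx": 0, "dy": 0, "dz": -1, "yaw": 0}
    - {"dx": 0, "dy": 0, "dz": 0, "yaw": 0}
    - {"dx": 0, "dy": 0, "dz": 0, "yaw": 0}

```text
time_s: 8.95
tcp_pos: [0.579, -0.1965, 0.066]
tool_rot: [-0.329, 1.569, 3.103]
wrist_force: [-7.5, 3.4, 17.0]
width: 0.001
```

It's solid at z = 0.066 under 17 N, so it's home. I'll release straight up and back off to where the start pose was.

jog_arm:
  deltas:
    - {"dx": 0, "dy": 0, "dz": 4, "yaw": 0}
    - {"dx": 0, "dy": 0, "dz": 4, "yaw": 0}
    - {"dx": 0, "dy": 0, "dz": 20, "yaw": 0}
    - {"dx": 0, "dy": 0, "dz": 40, "yaw": 0}
    - {"dx": 0, "dy": 0, "dz": 40, "yaw": 0}
    - {"dx": 0, "dy": 0, "dz": 40, "yaw": 0}
    - {"dx": 0, "dy": 0, "dz": 25, "yaw": 0}
    - {"dx": 0, "dy": 0, "dz": 0, "yaw": 0}

```text
time_s: 9.75
tcp_pos: [0.581, -0.1974, 0.2402]
tool_rot: [2.364, 1.561, -0.488]
wrist_force: [-0.5, -0.8, 1.1]
width: 0.002
```

jog_arm:
  deltas:
    - {"dx": -30, "dy": -37, "dz": 0, "yaw": 0}
    - {"dx": -30, "dy": -37, "dz": 0, "yaw": 0}
    - {"dx": -30, "dy": -37, "dz": 0, "yaw": 0}
    - {"dx": -30, "dy": -37, "dz": 0, "yaw": 0}
    - {"dx": -30, "dy": -37, "dz": 0, "yaw": 0}
    - {"dx": -30, "dy": -37, "dz": 0, "yaw": 0}
    - {"dx": -30, "dy": -37, "dz": 0, "yaw": 0}
    - {"dx": -30, "dy": -37, "dz": 0, "yaw": 0}
    - {"dx": -30, "dy": -37, "dz": 0, "yaw": 0}
    - {"dx": -30, "dy": -37, "dz": 0, "yaw": 0}
    - {"dx": 0, "dy": 0, "dz": 0, "yaw": 0}
    - {"dx": 0, "dy": 0, "dz": 0, "yaw": 0}

```text
time_s: 10.95
tcp_pos: [0.2776, -0.566, 0.2323]
tool_rot: [-1.689, 1.567, 1.74]
wrist_force: [0.4, 0.5, -0.4]
width: -0.0
```

```bash
python3 see.py e1; python3 - <<'E'
from h import *
t=optics.read_camera('top'); cv2.imwrite('pics/e1t.png',t)
for n,a,b in(('top','pics/top0.png','pics/e1t.png'),('scene','pics/scene0.png','pics/e1_full.png')):
    d=np.abs(cv2.imread(a).astype(int)-cv2.imread(b)).max(2); m=(cv2.GaussianBlur(d.astype(np.float32),(5,5),0)>25).astype(np.uint8)
    k,_,st,c=cv2.connectedComponentsWithStats(m); print(n,[tuple(q) for q in st[1:] if q[4]>8])
E
```

```text
10.95 [ 0.2776 -0.566   0.2323] [ 0.38  0.53 -0.41] [-0.015 -0.021 -0.017]
top [(np.int32(429), np.int32(209), np.int32(19), np.int32(36), np.int32(180)), (np.int32(405), np.int32(226), np.int32(3), np.int32(10), np.int32(20)), (np.int32(457), np.int32(236), np.int32(183), np.int32(91), np.int32(1272)), (np.int32(464), np.int32(282), np.int32(176), np.int32(139), np.int32(2719)), (np.int32(369), np.int32(362), np.int32(37), np.int32(95), np.int32(1082)), (np.int32(318), np.int32(433), np.int32(105), np.int32(47), np.int32(1947)), (np.int32(245), np.int32(449), np.int32(49), np.int32(31), np.int32(907))]
scene [(np.int32(8), np.int32(0), np.int32(75), np.int32(72), np.int32(2077)), (np.int32(61), np.int32(0), np.int32(72), np.int32(95), np.int32(2783)), (np.int32(112), np.int32(0), np.int32(63), np.int32(127), np.int32(2515)), (np.int32(90), np.int32(79), np.int32(70), np.int32(65), np.int32(1580)), (np.int32(0), np.int32(101), np.int32(10), np.int32(6), np.int32(44)), (np.int32(72), np.int32(115), np.int32(14), np.int32(8), np.int32(61)), (np.int32(10), np.int32(238), np.int32(9), np.int32(4), np.int32(26)), (np.int32(76), np.int32(253), np.int32(90), np.int32(31), np.int32(1036)), (np.int32(17), np.int32(329), np.int32(73), np.int32(151), np.int32(2488)), (np.int32(228), np.int32(336), np.int32(53), np.int32(57), np.int32(852)), (np.int32(135), np.int32(349), np.int32(3), np.int32(5), np.int32(10)), (np.int32(84), np.int32(355), np.int32(52), np.int32(125), np.int32(752))]
```

View pics/e1.png

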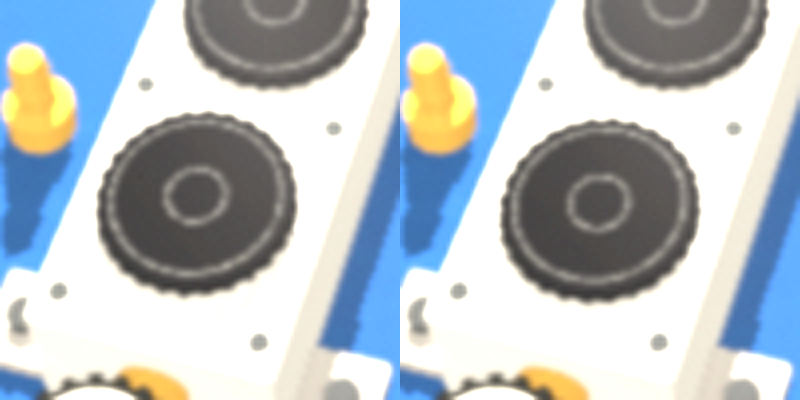

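View pics/e1_full.png

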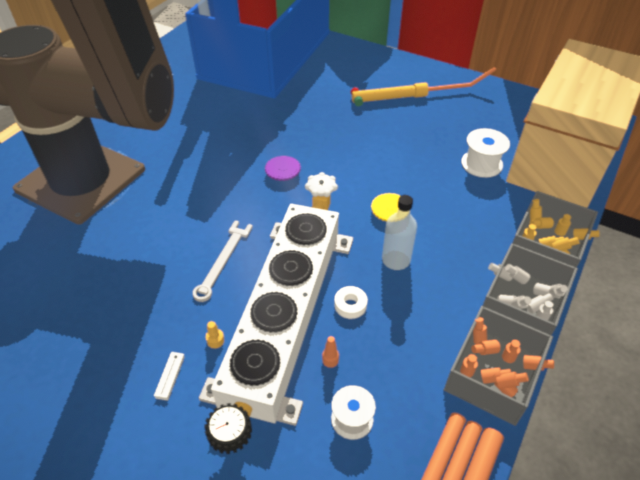

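Cover_4 dropped about 1.8 px in the scene view; a 4.5 mm drop predicts 1.6 px. Its shadow is now as narrow as the others'. Apart from the arm and its shadows, only cover_4 differs between the pictures. Handing in.

```bash
python3 -c "
from cell import order; print(order.hand_in())"
```

```text
the job is handed in; nothing more can be done
None
```

The loose cover was cover_4, the one next to the gauge. It is now pressed home, and I handed the job in at about 11 s.

- **Finding it:** The pictures showed cover_4 about 4.4 mm higher than the others, so I probed it first. It rocked under the finger near its rim in two presses and fell back level each time. Because it rocked, I did not probe the other three.
- **Seating it:** I pressed straight down in the middle. It slid down at about 7 N and went solid with the fingertip at z = 0.066 m, the home height, under 17 N.
- **Last checks:** The cover dropped by about the number of pixels 4.5 mm should give, and its shadow is now as narrow as its neighbours'. In both camera views, only cover_4, the arm and the arm's shadows had changed. The arm finished well clear.

Some things were not ideal:
- **Rim presses too hard:** They read 4–5 N once the rim bottomed, more than the 1 N or so intended.
- **Final push slightly high:** It ended at 17 N, a little above the 10–15 N band, after the cover was already home.
- **Rock looked small:** It showed as only about 1 px in the scene camera, but it was repeatable while the block and cover_3 did not move.
- **Refused moves:** My first two move calls were rejected as invalid input, and the arm did not move.

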